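Set up a pour-over: nest the dripper and its filter on the carafe

TASK

Get the pour-over ready: take the white dripper out of the leaning rack, set it upright and seat it fully home in the mouth of the steel carafe, and let go of it so that it centres itself. Only then take the metal filter cone out of the rack and nest it upright and fully home in the dripper the same way. Leave both resting there, let neither drop to the counter, and do not shift or tip the carafe or the things standing round about.

Things in the scene. Friction and masses are not known exactly. Their poses are not given: they have to be found in the camera images.
- dripper: White ceramic dripper, loose, 0.13-0.25 kg, open at both ends. Origin: centre of its small lower end; z along its axis to the wide mouth. Outside a cone, radius 15 mm at z=0 to 31 mm at z=32, then a straight collar 62 mm across up to the rim at z=50. Ear on the -x side to x=-58 mm, 10 mm thick in y, z=24 to 49. Hold the collar across y, or the ear. Starts leaning 30 deg in either ring of the rack.
- filter: Metal filter cone, loose, 0.07-0.14 kg, solid. Origin: centre of its small lower end; z along its axis to the mouth. Outside a cone, radius 15 mm at z=0 to 25.5 mm at z=21, then a collar 51 mm across to the rim at z=44. A strap over the mouth, arched along y, carries a black grip bar 10 mm thick in x, 30 mm long in y, z=66 to 80: hold it across x. Starts leaning 30 deg in the rack's other ring.
- carafe: Low steel carafe, loose, 0.7 kg, body 96 mm across, 130 mm high. Origin: centre of its underside; z up. The neck is 42 mm across at z=112 and flares to a 60 mm rim at z=130; inside, the mouth is a cone of radius 17 mm at z=112 to 26 mm at the rim, matching the dripper. A black handle stands out along its +x to x=84 mm, z=20 to 94.
- carafe_seat (a point): Point on the carafe's axis, 108 mm above its underside, where the dripper's origin lies when it is seated (its rim is then 158 mm above the counter).
- dripper_seat (a point): Point on the dripper's axis, 8 mm above the dripper's origin, where the filter's origin lies when nested in it. The dripper's inside is the same cone as its outside, 4 mm smaller in radius; its mouth is 54 mm across.
- rack: Wooden drying rack, fixed, base board 130 x 250 mm, up to 115 mm high. Origin: centre of its underside. Two tapered rings 130 mm apart along its y hold dripper and filter by weight alone, axes leaning 30 deg from vertical with the tops towards the rack's -x (robot's side). Lift parts out along their own axes. Ring rims, 60 mm across, lie 22 mm up the axis from the held part's origin.
- rack_right (a point): Where the origin of the part held in the rack's -y ring lies, 75 mm above the counter. Beware: a wall cabinet hangs behind and left of the rack, its front at world x = 0.56 m, right side at y = 0.17 m, underside 0.45 m above the counter.
- rack_left (a point): Where the origin of the part held in the rack's +y ring lies, 75 mm above the counter.
- pepper_mill: Bystander: dark wooden pepper mill, 58 mm across, 160 mm high, between the rack and the carafe. Origin at its underside.
- salt_shaker: Bystander: salt shaker, 44 mm across, 90 mm high, close to the carafe, on its right or on the robot's side. Origin at its underside.
- honey_jar: Bystander: honey jar, 64 mm across, 97 mm high, close to the carafe, on its right or on the robot's side. Origin at its underside.
- spice_jar: Bystander: spice jar, 44 mm across, 105 mm high, left of the rack. Origin at its underside.
- oil_bottle: Bystander: tall green oil bottle, 61 mm across, 267 mm high, behind the work. Origin at its underside.
There are look-alikes about, which are no part of the job. What is shaped like the dripper but pink is not meant.

How it is judged:
On the way:
1. the dripper sits upright and fully home in the carafe's mouth, let go, while the filter still rests in the rack (horizontal distance between dripper and carafe_seat below 0.005 m and z of dripper in the frame of carafe_seat between -0.006 and 0.006 m and angle between dripper's own z axis and vertical below 0.09 rad and contact force between the fingers and dripper below 0.05 N and (distance between filter and rack_left below 0.025 m or distance between filter and rack_right below 0.025 m)), for 0.2 s.
At the end, for the whole second after the job is handed in: The dripper stands in the carafe's mouth (origin within 5 mm sideways and 6 mm in height of the carafe's seat point, tilt under 0.09 rad) and the filter in the dripper (origin within 5 mm sideways and 6 mm in height of the dripper's seat point, tilt under 0.09 rad), both at rest, the carafe upright (horizontal distance between dripper and carafe_seat below 0.005 m and z of dripper in the frame of carafe_seat between -0.006 and 0.006 m and angle between each of dripper, filter's own z axis and vertical below 0.09 rad and horizontal distance between filter and dripper_seat below 0.005 m and z of filter in the frame of dripper_seat between -0.006 and 0.006 m and linear speed of each of dripper, filter below 0.02 m/s and angle between carafe's own z axis and vertical below 0.05 rad); the robot touches nothing.
It fails at once if the carafe is shifted more than 30 mm or tipped (distance of carafe from where it was at the start of the episode above 0.03 m or angle between carafe's own z axis and vertical above 0.2 rad).
It fails at once if the dripper or the filter falls to the counter (height (world z) of any of dripper, filter below 0.045 m).
It fails at once if a bystander is shifted more than 30 mm or tipped (distance of any of pepper_mill, salt_shaker, honey_jar, spice_jar, oil_bottle from where it was at the start of the episode above 0.03 m or angle between any of pepper_mill, salt_shaker, honey_jar, spice_jar, oil_bottle's own z axis and vertical above 0.3 rad).
It also fails if it takes over 66 s, if anything falls off the work surface, if the arm or the gripper's body presses on something with over 40 N, if the wrist force passes 120 N, or if a joint passes its speed limit or range.

ROBOT

A 6-joint arm with a two-finger parallel gripper is mounted at the origin on the work surface; the furniture and walls round the work are solid. World frame = base frame: x ahead of the robot, y to its left, z up, the work surface at z = 0. Lengths are in m, angles in rad, forces in N, time in s.
With the tool pointing down it reaches from about 0.3 to 0.825 m from the base axis. Payload 5.4 kg.
Tool frame: the origin (TCP) lies on the front face of the gripper's body, between the roots of the fingers; the fingertips stand 88 mm ahead of it and the grasp point (between the pads) lies 69 mm ahead of it (manip.grip_depth is the z of the grasp point in the tool frame, in m); z points along the fingers, y is the line along which they close (so a half turn about z gives the same grasp; the last joint's range is limited). The gripper opens to 92 mm and grips with 3 to 60 N. Pads are 20 mm wide; open, the fingers measure 128 mm over their backs; the gripper's body (75 mm by 189 mm) begins 69 mm behind the grasp point.
Start: joints at [-0.21, 0.158, 1.597, -0, 1.386, -0.21], TCP at [0.575, -0, 0.303] pointing down, gripper open.
Joint ranges: [-2.91, 2.91], [-0.94, 2.29], [0.18, 2.7], [-1.29, 4.43], [0.17, 2.64], [-3, 3]. Speed limits (rad/s): [2.57, 2.57, 3.14, 3.14, 3.14, 3.14].

INTERFACE

Orientations are given as a unit quaternion [w, x, y, z].
In Python, from bench import manip gives the robot as it stands. The module is installed in compiled form; this text tells all that it offers.
- The arm moves only by the tool carry_out, never from a script. Its argument "increments" is a list of rows, each a list of 3 entries, a list of its own where there are three numbers: the shift along the tool's x, y, z in mm, then the turn, a rotation vector about the tool's x, y, z in degrees, then the opening, from 0 (shut) to 1 (fully open). In form: [[[dx, dy, dz], [ax, ay, az], hand], ...]. A call has 1 to 10 rows; each row is the pose to reach, as a shift and turn from the pose commanded when the call began, along the tool's axes at that moment; what a row does not reach only later rows make up. A row lasts 1/12 s, in which the tool goes at most 41.7 mm and 7.16 degrees, less where a joint would pass 70% of its speed; a pose out of reach is approached as far as the arm can. A call with a gripper value outside its range is refused whole. The fingers move at their own pace and stop on an object; "force" is the grip in N (left out, the last holds). Time passes only in rows, so rows that repeat a pose let the fingers close. It gives the time, the measured TCP pose, the force and the opening at its end, in the units of the state.
- manip.observe(): the state, without advancing time (a new reading comes with each control period).
- manip.camera(name): name is "scene" or "side" or "wrist"; returns (picture, depth): 400x640x3 uint8, blue, green, red; 400x640 float32, m along the optical axis (not along the pixel's ray), 0 where there is no reading.
- manip.get_calibration(name): a dict with "intrinsics" (3x3 intrinsics, pixels), "camera_from_world" (4x4, takes a point from world to camera coordinates); the wrist camera has in their place "mount" (4x4, takes a point from camera to tool coordinates, whose origin is the TCP and whose axes are the flange's). Camera axes: x right, y down, z forward; pixel columns grow to the right and rows downward; lengths in m; the calibration is good to about 2 mm. A picture is of the moment at which its call begins: read the wrist's pose just before it. get_calibration takes no time and is no camera call.
- manip.hand_in(): hands the job in, once; it reports no verdict.
The state is a dict: "clock": time; "joint_pos": joint angles; "qvel": joint speeds; "tau": joint torques, N m; "position": TCP position; "tcp_rot": TCP orientation; "contact_force": force on the tool from outside, world axes, zero at the start; "moment": the same for the moment, N m; "width": finger opening in m.
Only numpy, scipy, OpenCV 4.12 (cv2) and the standard library are available. Lean on these libraries where they do the work, as an engineer would, in place of code of your own. Each camera call takes 0.05 s, during which the arm holds its last target. There are 200 camera calls.

## Working session

There is one attempt and no reset: what is moved stays moved. The work goes in short steps, Python scripts to look and compute and a tool call to move; the robot and the scene stay as the last step left them, time stands still between calls to the robot, and variables do not carry over. Pictures are saved under pics/ and viewed, on a budget of 10 in all, crops included, one or two more only if the job needs it, and the job is handed in when it is done.

Besides the shell and the picture viewer there is one more tool, called after "Call:" by a JSON object that holds its "name" and its "arguments", one argument or row to a line. carry_out: Moves the arm, as the interface text tells. Its arguments: {"type":"object","properties":{"increments":{"type":"array","items":{"type":"array"}},"force":{"type":"number"}},"required":["increments"]}

```bash
mkdir -p pics; cat > h.py <<'E'
import numpy as np, cv2
from scipy.spatial.transform import Rotation as R
from bench import manip
def world(name,cal,dep,st=None):
    K=np.array(cal['intrinsics']);h,w=dep.shape
    u,v=np.meshgrid(np.arange(w),np.arange(h))
    P=np.stack([(u-K[0,2])/K[0,0]*dep,(v-K[1,2])/K[1,1]*dep,dep],-1)
    if name=='wrist':
        T=tool(st)@np.array(cal['mount'])
    else: T=np.linalg.inv(np.array(cal['camera_from_world']))
    W=P@T[:3,:3].T+T[:3,3]; W[dep<=0]=np.nan
    return W
def tool(st):
    T=np.eye(4);T[:3,:3]=R.from_quat(st['tcp_rot'],scalar_first=True).as_matrix();T[:3,3]=st['position'];return T
def shot(name):
    st=manip.observe();im,d=manip.camera(name)
    return im,d,world(name,manip.get_calibration(name),d,st),st
E
python3 - <<'E'
from h import *
for n in ['scene','side','wrist']:
    im,d,W,st=shot(n); cv2.imwrite(f'pics/{n}0.png',im); np.savez(f'{n}0.npz',im=im,d=d,W=W)
    c=manip.get_calibration(n); print(n,np.round(c['intrinsics'],1).tolist(),np.round(c.get('camera_from_world',c.get('mount')),3).tolist())
print(st)
a=[cv2.imread(f'pics/{n}0.png') for n in ['scene','side']]
E
```

```text
scene [[371.6, 0.0, 323.0], [0.0, 371.6, 198.0], [0.0, 0.0, 1.0]] [[0.856, -0.516, -0.017, -0.459], [-0.338, -0.534, -0.775, 0.281], [0.391, 0.669, -0.632, 0.903], [0.0, 0.0, 0.0, 1.0]]
side [[474.8, 0.0, 319.2], [0.0, 474.8, 197.5], [0.0, 0.0, 1.0]] [[1.0, -0.027, -0.004, -0.558], [-0.012, -0.328, -0.945, 0.13], [0.025, 0.944, -0.328, 1.591], [0.0, 0.0, 0.0, 1.0]]
wrist [[282.7, 0.0, 317.0], [0.0, 282.7, 205.3], [0.0, 0.0, 1.0]] [[-0.001, -0.966, -0.258, 0.072], [1.0, -0.001, 0.0, 0.001], [-0.001, -0.258, 0.966, -0.081], [0.0, 0.0, 0.0, 1.0]]
{'clock': 0.1, 'joint_pos': array([-2.10068500e-01,  1.58970992e-01,  1.59811426e+00,  1.72810006e-05,
        1.38623161e+00, -2.10126469e-01]), 'qvel': array([ 0.00014777, -0.00094239, -0.00353273, -0.00034804,  0.00066623,
        0.00027731]), 'tau': array([ 4.86743174e-04, -3.86501849e+01, -3.22960711e+01,  7.02909334e-02,
        3.38891940e-02, -7.24501376e-06]), 'position': array([5.74569559e-01, 9.28093295e-05, 3.01821730e-01]), 'tcp_rot': array([-7.27949531e-04,  7.07087149e-01,  7.07125887e-01, -4.61933593e-04]), 'contact_force': array([ 0.14267471, -0.25697265, -0.31575813]), 'moment': array([-0.0118603 ,  0.04683852, -0.0380822 ]), 'width': 0.09172428622778774}
```

View pics/scene0.png

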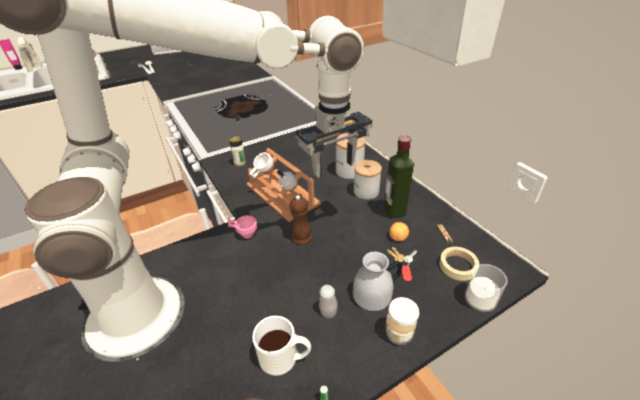

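View pics/side0.png

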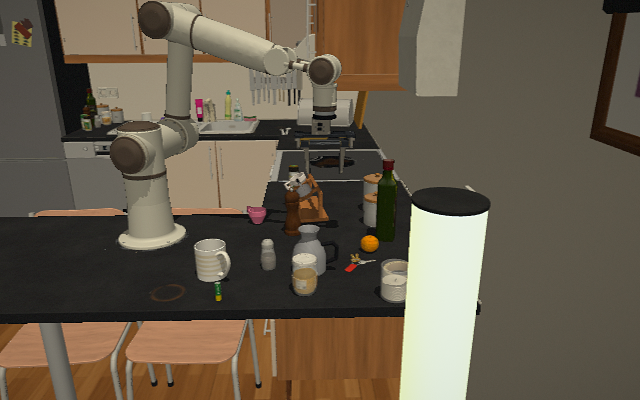

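The scene view shows the white dripper in the rack's far-left ring at about (262,162). The grey filter is in the near ring at (289,180) and the carafe at (373,282). Things that could be mistaken for the dripper are the pink dripper (245,228), the white mug (275,345), the candle glass (485,290) and the ring (459,264). I choose the white one in the rack and will check it in a close crop.

```bash
python3 - <<'E'
from h import *
z=np.load('scene0.npz'); im,W=z['im'],z['W']
for n,(u,v) in dict(drip=(262,162),filt=(289,182),mill=(300,225),carafe=(373,285),rim=(375,258),salt=(328,300),honey=(402,320),pink=(246,228),oil=(398,185),spice=(237,150),basefront=(270,200)).items():
    print(n,np.round(np.nanmedian(W[v-1:v+2,u-1:u+2].reshape(-1,3),0),3))
# carafe: grey points around
m=np.zeros(W.shape[:2],bool); m[240:312,345:400]=1
for lo,hi in [(0.121,.135),(0.03,.09)]:
    P=W[m&(W[...,2]>lo)&(W[...,2]<hi)]; print(len(P),P.min(0).round(3),P.max(0).round(3))
    A=np.c_[P[:,:2],np.ones(len(P))]; s=np.linalg.lstsq(A,(P[:,:2]**2).sum(1),rcond=None)[0]; print('circ',s[:2]/2,np.sqrt(s[2]+(s[:2]**2).sum()/4))
a=cv2.resize(im[125:250,215:335],None,fx=4.5,fy=4.5,interpolation=cv2.INTER_CUBIC)
z=np.load('side0.npz'); b=cv2.resize(z['im'][160:285,235:355],None,fx=4.5,fy=4.5,interpolation=cv2.INTER_CUBIC)
cv2.imwrite('pics/c1.png',cv2.resize(np.hstack([a,b]),(800,417)))
E
```

```text
drip [0.487 0.309 0.092]
filt [0.501 0.134 0.111]
mill [ 0.458 -0.007  0.07 ]
carafe [ 0.5   -0.286  0.084]
rim [ 0.533 -0.245  0.117]
salt [ 0.396 -0.255  0.066]
honey [ 0.49  -0.396  0.096]
pink [0.341 0.126 0.01 ]
oil [ 0.75  -0.068  0.13 ]
spice [0.453 0.464 0.069]
basefront [0.459 0.207 0.011]
190 [ 0.491 -0.29   0.121] [ 0.548 -0.231  0.131]
circ [ 0.51885103 -0.26128596] 0.026534278323394424
1100 [ 0.472 -0.361  0.03 ] [ 0.597 -0.221  0.09 ]
circ [ 0.52722994 -0.25960203] 0.04642580997719273
```

View pics/c1.png

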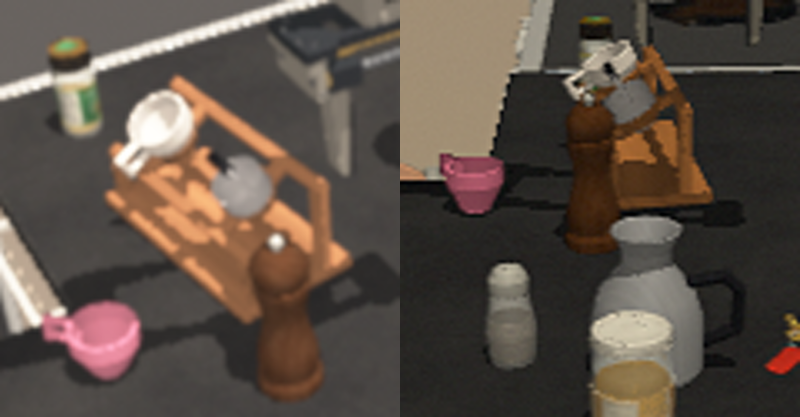

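View pics/wrist0.png

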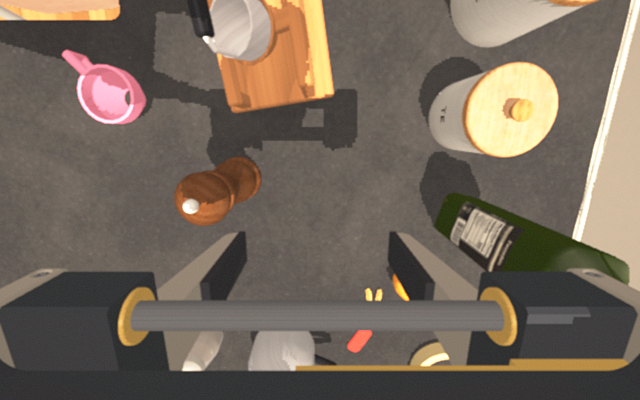

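The crop confirms it. The white dripper is in the left (+y) ring with its ear towards the robot, the grey filter with its black bar is in the right ring, and pink is the decoy. Next I'll move to a tilted hover over the rack.

```bash
cat >> h.py <<'E'
def plan(p,Rt):
    st=manip.observe();T=tool(st)
    sh=T[:3,:3].T@(np.array(p)-T[:3,3])*1000
    rv=np.degrees(R.from_matrix(T[:3,:3].T@Rt).as_rotvec())
    print('shift',sh.round(1),'turn',rv.round(2),'|',np.linalg.norm(sh).round(),np.linalg.norm(rv).round(1),'joints',st['joint_pos'].round(2),'t',round(st['clock'],2))
def frame(z,y):
    z=np.array(z,float);z/=np.linalg.norm(z);y=np.array(y,float);y-=z*(y@z);y/=np.linalg.norm(y)
    return np.c_[np.cross(y,z),y,z]
E
python3 - <<'E'
from h import *
plan([.40,.22,.33],frame([.5,0,-.866],[0,1,0]))
plan([.40,.22,.33],frame([.5,0,-.866],[0,-1,0]))
E
```

```text
shift [ 220.  -174.7  -27.7] turn [-23.56 -23.59 -87.75] | 282.0 93.9 joints [-0.21  0.16  1.6   0.    1.39 -0.21] t 0.15
shift [ 220.  -174.7  -27.7] turn [-23.59  23.56  87.73] | 282.0 93.9 joints [-0.21  0.16  1.6   0.    1.39 -0.21] t 0.15
```

Call:
{"name": "carry_out", "arguments": {
  "increments": [
    [[220, -175, -28], [-23.6, -23.6, -87.7], 1],
    [[220, -175, -28], [-23.6, -23.6, -87.7], 1],
    [[220, -175, -28], [-23.6, -23.6, -87.7], 1],
    [[220, -175, -28], [-23.6, -23.6, -87.7], 1],
    [[220, -175, -28], [-23.6, -23.6, -87.7], 1],
    [[220, -175, -28], [-23.6, -23.6, -87.7], 1],
    [[220, -175, -28], [-23.6, -23.6, -87.7], 1],
    [[220, -175, -28], [-23.6, -23.6, -87.7], 1],
    [[220, -175, -28], [-23.6, -23.6, -87.7], 1],
    [[220, -175, -28], [-23.6, -23.6, -87.7], 1]
  ]
}}

```text
clock: 0.98
position: [0.3992, 0.2208, 0.3306]
tcp_rot: [0.209, 0.183, 0.961, 0.0]
contact_force: [-1.0, -0.6, -0.7]
width: 0.0924
```

```bash
python3 - <<'E'
from h import *
plan([.40,.22,.33],frame([.5,0,-.866],[0,1,0]))
E
```

```text
shift [-0.7 -0.6  0.9] turn [ -5.45  -5.39 -20.35] | 1.0 21.7 joints [ 0.35 -0.37  2.07 -0.24  1.09 -0.77] t 0.98
```

Call:
{"name": "carry_out", "arguments": {
  "increments": [
    [[0, 0, 0], [-5.4, -5.4, -20.4], 1],
    [[0, 0, 0], [-5.4, -5.4, -20.4], 1],
    [[0, 0, 0], [-5.4, -5.4, -20.4], 1],
    [[0, 0, 0], [-5.4, -5.4, -20.4], 1],
    [[0, 0, 0], [-5.4, -5.4, -20.4], 1]
  ]
}}

```text
clock: 1.4
position: [0.3996, 0.2197, 0.3304]
tcp_rot: [0.258, 0.006, 0.966, -0.001]
contact_force: [-0.7, -0.6, 0.2]
width: 0.0917
```

```bash
python3 - <<'E'
from h import *
im,d,W,st=shot('wrist'); cv2.imwrite('pics/w1.png',im); np.savez('w1.npz',im=im,d=d,W=W,T=tool(st)); print(tool(st).round(3))
E
```

```text
[[-0.867  0.011  0.498  0.4  ]
 [ 0.01   1.    -0.004  0.22 ]
 [-0.498  0.002 -0.867  0.33 ]
 [ 0.     0.     0.     1.   ]]
```

View pics/w1.png

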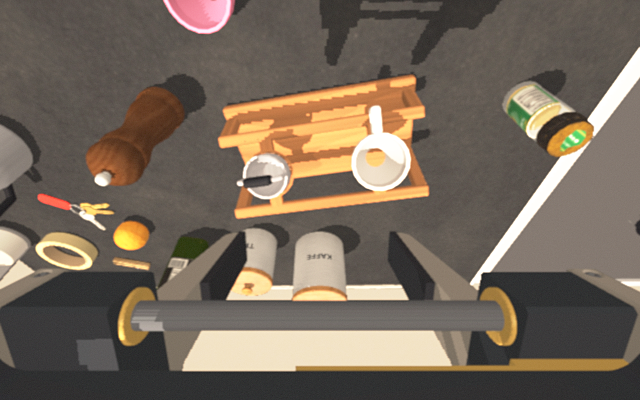

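The wrist view shows the dripper's rim circle around (381,160) with its ear at (376,118). The filter is at (268,176) with its black bar from (240,184) to (285,178), and the rack is slightly yawed.

```bash
cat > m.py <<'E'
from h import *
def circ(q):
    A=np.c_[q,np.ones(len(q))]; s=np.linalg.lstsq(A,(q**2).sum(1),rcond=None)[0]; return s[:2]/2,np.sqrt(s[2]+(s[:2]**2).sum()/4)
def rim(W,mask,a,zt,tol,r0=None):
    # points within the top band along axis; circle fit in plane across the axis
    P=W[mask]; P=P[~np.isnan(P).any(1)]; h=P@a; top=np.percentile(h,97)
    Q=P[np.abs(h-top)<tol]; e1=np.cross([0,1,0],a);e1/=np.linalg.norm(e1);e2=np.cross(a,e1)
    q=np.c_[Q@e1,Q@e2]
    c,r=circ(q)
    return c[0]*e1+c[1]*e2+a*top,r,len(Q),top
E
python3 - <<'E'
from m import *
z=np.load('w1.npz');im,W=z['im'],z['W']
hsv=cv2.cvtColor(im,cv2.COLOR_BGR2HSV)
u,v=np.meshgrid(np.arange(640),np.arange(400))
white=(hsv[...,1]<40)&(hsv[...,2]>110)
box=lambda a,b,c,d:(u>a)&(u<b)&(v>c)&(v<d)
# rack yaw: rear top bar front edge/wood base long edge
wood=(hsv[...,1]>90)&(hsv[...,0]<20)&box(215,435,70,220)
P=W[wood];P=P[P[:,2]>.1]; print('bar',len(P),P.min(0).round(3),P.max(0).round(3))
c,b=np.linalg.svd(P[:,:2]-P[:,:2].mean(0),full_matrices=False)[1:]; print('dir',b[0],P.mean(0))
yv=b[0]*np.sign(b[0][1]); psi=np.arctan2(-yv[0],yv[1]); print('yaw',np.degrees(psi))
a=np.array([-.5*np.cos(psi),-.5*np.sin(psi),.866])
for n,bx in [('drip',box(348,414,128,196)),('filt',box(238,296,150,202))]:
    m=(white if n=='drip' else (hsv[...,1]<50)&(hsv[...,2]>60))&bx
    for tol in (.002,.004):
        cn,r,k,t=rim(W,m,a,0,tol); print(n,k,cn.round(4),'r',r.round(4),'orig',(cn-a*(.05 if n=='drip' else .044)).round(4))
ear=white&box(366,386,100,126); P=W[ear]; print('ear',len(P),np.nanmean(P,0).round(4))
bar=(hsv[...,2]<50)&box(236,290,168,192); P=W[bar]; print('bar px',len(P),np.nanmin(P,0),np.nanmax(P,0))
P=P[~np.isnan(P).any(1)]; h=P@a; P=P[h>np.percentile(h,60)-.006]; d=np.linalg.svd(P-P.mean(0),full_matrices=False)[2][0]; print(P.mean(0).round(4),d.round(3))
E
```

```text
bar 1935 [0.481 0.11  0.1  ] [0.57  0.351 0.145]
dir [-0.14068172  0.99005487] [0.54047942 0.2430498  0.10941839]
yaw 8.087296489538543
drip 459 [0.4778 0.2859 0.1178] r 0.029 orig [0.5026 0.2894 0.0745]
drip 625 [0.4778 0.2858 0.1178] r 0.0291 orig [0.5026 0.2894 0.0745]
filt 170 [0.4819 0.1556 0.1429] r 0.0084 orig [0.5037 0.1587 0.1048]
filt 181 [0.4814 0.1556 0.1426] r 0.0087 orig [0.5032 0.1587 0.1045]
ear 214 [0.4397 0.2799 0.09  ]
bar px 39 [0.47818101 0.14484353 0.13638717] [0.48276996 0.16968609 0.14354451]
[0.4803 0.1586 0.1402] [-0.084  0.996 -0.012]
```

```bash
cat >> m.py <<'E'
psi=np.radians(8.1); A=np.array([-.5*np.cos(psi),-.5*np.sin(psi),.866]); YV=np.array([-np.sin(psi),np.cos(psi),0])
D=np.array([.5026,.2894,.075]); F=np.array([.5209,.1607,.075])
E
python3 - <<'E'
from m import *
plan(D+A*.175,frame(-A,YV))
E
```

```text
shift [38.5 57.2 98.1] turn [-4.26 -0.13 -7.62] | 120.0 8.7 joints [ 0.32 -0.46  2.15 -0.2   0.96 -1.16] t 1.45
```

Call:
{"name": "carry_out", "arguments": {
  "increments": [
    [[14, 20, 34], [-2, 0, -3], 1],
    [[28, 40, 68], [-4.3, -0.1, -6], 1],
    [[38.5, 57.2, 98], [-4.3, -0.1, -7.6], 1],
    [[38.5, 57.2, 98], [-4.3, -0.1, -7.6], 1],
    [[38.5, 57.2, 98], [-4.3, -0.1, -7.6], 1],
    [[38.5, 57.2, 98], [-4.3, -0.1, -7.6], 1]
  ]
}}

```text
clock: 1.95
position: [0.4168, 0.2774, 0.2284]
tcp_rot: [0.259, -0.069, 0.963, 0.019]
contact_force: [0.4, 0.7, 0.4]
width: 0.0918
```

```bash
python3 - <<'E'
from m import *
im,d,W,st=shot('wrist'); cv2.imwrite('pics/w2.png',im)
plan(D+A*.115,frame(-A,YV))
E
```

```text
shift [ 2.8 -0.3 61.9] turn [0.11 0.26 0.08] | 62.0 0.3 joints [ 0.41 -0.21  2.18 -0.21  0.67 -1.18] t 2.0
```

View pics/w2.png

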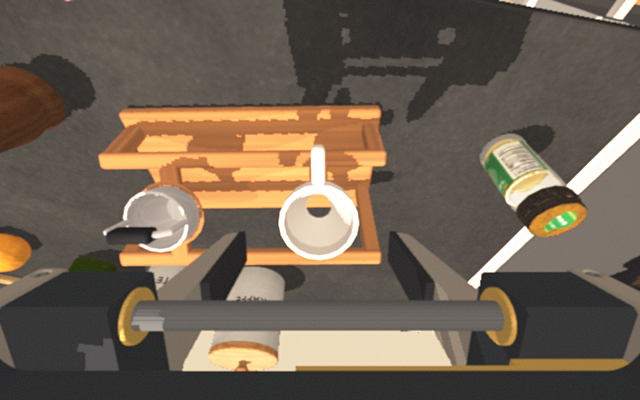

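The dripper's rim is centred between the fingers (column 318 against 317) and its ear points straight up the image. Descending.

Call:
{"name": "carry_out", "arguments": {
  "increments": [
    [[2, 0, 15], [0, 0, 0], 1],
    [[2.8, -0.3, 30], [0, 0, 0], 1],
    [[2.8, -0.3, 45], [0, 0, 0], 1],
    [[2.8, -0.3, 56], [0, 0, 0], 1],
    [[2.8, -0.3, 61.5], [0, 0, 0], 1],
    [[2.8, -0.3, 61.5], [0, 0, 0], 1],
    [[2.8, -0.3, 61.5], [0, 0, 0], 1]
  ]
}}

```text
clock: 2.58
position: [0.4448, 0.281, 0.1739]
tcp_rot: [0.26, -0.069, 0.963, 0.019]
contact_force: [-0.0, 0.4, -0.4]
width: 0.0918
```

```bash
python3 - <<'E'
from m import *
plan(D+A*.115,frame(-A,YV)); print(manip.observe()['contact_force'])
E
```

```text
shift [-1.1  0.2 -0.2] turn [0.09 0.18 0.12] | 1.0 0.2 joints [ 0.39 -0.04  2.15 -0.24  0.53 -1.15] t 2.58
[-0.01940059  0.37527368 -0.40935737]
```

Call:
{"name": "carry_out", "arguments": {
  "increments": [
    [[-1, 0.2, 0], [0, 0, 0], 0.6],
    [[-1, 0.2, 0], [0, 0, 0], 0.5],
    [[-1, 0.2, 0], [0, 0, 0], 0.4],
    [[-1, 0.2, 0], [0, 0, 0], 0.4],
    [[-1, 0.2, 0], [0, 0, 0], 0.4],
    [[-1, 0.2, 0], [0, 0, 0], 0.4]
  ],
  "force": 25
}}

```text
clock: 3.08
position: [0.4448, 0.2821, 0.1731]
tcp_rot: [0.259, -0.07, 0.963, 0.02]
contact_force: [-2.3, 4.5, 2.7]
width: 0.0621
```

Call:
{"name": "carry_out", "arguments": {
  "increments": [
    [[0, 0, -8], [0, 0, 0], 0.4],
    [[0, 0, -20], [0, 0, 0], 0.4],
    [[0, 0, -38], [0, 0, 0], 0.4],
    [[0, 0, -58], [0, 0, 0], 0.4],
    [[0, 0, -78], [0, 0, 0], 0.4],
    [[0, 0, -100], [0, 0, 0], 0.4],
    [[0, 0, -110], [0, 0, 0], 0.4],
    [[0, 0, -110], [0, 0, 0], 0.4]
  ]
}}

```text
clock: 3.75
position: [0.3901, 0.2736, 0.2701]
tcp_rot: [0.26, -0.07, 0.963, 0.019]
contact_force: [0.4, -0.1, -2.6]
width: 0.0621
```

```bash
python3 - <<'E'
from m import *
st=manip.observe(); print(st['width'],st['contact_force'])
im,d,W,s=shot('scene'); 
hsv=cv2.cvtColor(im,cv2.COLOR_BGR2HSV)
# target: upright over the carafe, tool y = world y-ish; carafe axis est.
plan([.40,.10,.36],frame([.25,0,-.968],[0,1,0]))
plan([.523,-.26,.108+.115+.10],frame([0,0,-1],[0,1,0]))
E
```

```text
0.06209275230300279 [ 0.3681351  -0.13061226 -2.57355889]
shift [ -32.6 -173.   -86.7] turn [ 3.16 15.6   7.72] | 196.0 17.7 joints [ 0.43 -0.34  2.2  -0.2   0.79 -1.19] t 3.8
shift [ -74.2 -547.   -19.8] turn [ 2.18 30.05  8.13] | 552.0 31.2 joints [ 0.43 -0.34  2.2  -0.2   0.79 -1.19] t 3.8
```

Call:
{"name": "carry_out", "arguments": {
  "increments": [
    [[-12, -25, -30], [0.5, 2, 1], 0.4],
    [[-22, -60, -60], [1, 5, 2.5], 0.4],
    [[-28, -98, -80], [2, 9, 5], 0.4],
    [[-33, -136, -87], [2.8, 13, 7], 0.4],
    [[-36, -173, -82], [3.2, 16, 7.7], 0.4],
    [[-42, -210, -77], [3.2, 19, 7.7], 0.4],
    [[-48, -248, -71], [3, 22, 7.8], 0.4],
    [[-53, -286, -66], [2.8, 25, 7.9], 0.4],
    [[-59, -324, -60], [2.5, 28, 8], 0.4],
    [[-64, -362, -54], [2.2, 30, 8.1], 0.4]
  ]
}}

```text
clock: 4.63
position: [0.4711, -0.0832, 0.345]
tcp_rot: [-0.002, 0.001, 1.0, 0.0]
contact_force: [0.5, 1.0, -2.1]
width: 0.0622
```

```bash
python3 - <<'E'
from m import *
plan([.46,-.24,.345],frame([0,0,-1],[0,1,0]))
E
```

```text
shift [  10.9 -156.8    0. ] turn [ 0.01 -0.27 -0.07] | 157.0 0.3 joints [-0.43 -0.12  1.8  -0.    1.47 -2.  ] t 4.63
```

```bash
python3 - <<'E'
from m import *
for n in ['wrist','scene','side']:
    im,d,W,st=shot(n); np.savez(f'{n}3.npz',im=im,W=W); cv2.imwrite(f'pics/{n}3.png',im)
    c=np.array([.523,-.26]); m=(np.linalg.norm(W[...,:2]-c,axis=-1)<.045)
    for lo,hi in [(.126,.135),(.03,.08)]:
        k=m if lo>.1 else (np.linalg.norm(W[...,:2]-c,axis=-1)<.055)
        k=k&(W[...,2]>lo)&(W[...,2]<hi); P=W[k]
        if len(P)>20:
            v,u=np.nonzero(k); print(n,lo,len(P),circ(P[:,:2]),'zmax',P[:,2].max().round(4),'px',u.min(),u.max(),v.min(),v.max())
E
```

```text
wrist 0.126 613 (array([ 0.52253552, -0.26014951]), np.float64(0.02722357908379698)) zmax 0.131 px 134 186 219 267
wrist 0.03 1905 (array([ 0.52035062, -0.2570779 ]), np.float64(0.039998902838397285)) zmax 0.08 px 152 229 186 256
scene 0.126 105 (array([ 0.51905172, -0.2611984 ]), np.float64(0.027517509995980835)) zmax 0.1311 px 362 387 252 271
scene 0.03 776 (array([ 0.51814937, -0.26312716]), np.float64(0.04147564763588367)) zmax 0.0799 px 353 392 266 305
side 0.126 84 (array([ 0.52298045, -0.26244383]), np.float64(0.02713857432606658)) zmax 0.1333 px 298 319 225 234
side 0.03 283 (array([ 0.52511978, -0.25933232]), np.float64(0.043570057887066665)) zmax 0.08 px 292 328 245 267
```

View pics/wrist3.png

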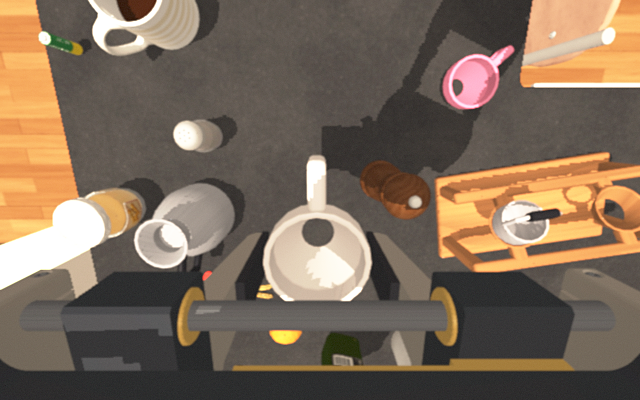

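The wrist view shows the dripper held level, with its rim centred at (317,255). The carafe's open mouth is at (160,243) and clear. I'll measure the held dripper in the tool frame and plan the descent.

```bash
python3 - <<'E'
from m import *
z=np.load('wrist3.npz');im,W=z['im'],z['W'];T=tool(manip.observe())
hsv=cv2.cvtColor(im,cv2.COLOR_BGR2HSV);u,v=np.meshgrid(np.arange(640),np.arange(400))
P=(W-T[:3,3])@T[:3,:3]
k=(hsv[...,1]<45)&(hsv[...,2]>90)&(u>258)&(u<376)&(v>195)&(v<300)&(P[...,2]<.075)&(P[...,2]>.04)
Q=P[k];Q=Q[np.hypot(Q[:,0],Q[:,1])<.04]
print(len(Q),np.percentile(Q[:,2],[1,5,25,50]).round(4))
Q=Q[np.abs(Q[:,2]-np.percentile(Q[:,2],5))<.0035]
print(circ(Q[:,:2]),len(Q)); c=np.linalg.lstsq(np.c_[Q,][:,:2]@np.eye(2)-Q[:,:2].mean(0),Q[:,2]-Q[:,2].mean(),rcond=None)[0]; print('tilt',c)
plan([.5222,-.2605,.345],frame([0,0,-1],[0,1,0]))
E
```

```text
1360 [0.0625 0.0631 0.0638 0.0643]
(array([ 0.00028526, -0.00094281]), np.float64(0.029109778563738024)) 1359
tilt [-0.01156557 -0.00872301]
shift [ -52.  -177.3   -1.4] turn [ 0.05 -0.29 -0.25] | 185.0 0.4 joints [-0.43 -0.12  1.8  -0.    1.47 -1.99] t 4.78
```

Call:
{"name": "carry_out", "arguments": {
  "increments": [
    [[-15, -40, 0], [0, -0.2, 0], 0.4],
    [[-27, -80, 0], [0, -0.3, -0.2], 0.4],
    [[-38, -120, 0], [0, -0.3, -0.2], 0.4],
    [[-48, -155, 0], [0, -0.3, -0.2], 0.4],
    [[-52, -176.5, 0], [0, -0.3, -0.2], 0.4],
    [[-52, -176.5, 20], [0, -0.3, -0.2], 0.4],
    [[-52, -176.5, 45], [0, -0.3, -0.2], 0.4],
    [[-52, -176.5, 70], [0, -0.3, -0.2], 0.4],
    [[-52, -176.5, 90], [0, -0.3, -0.2], 0.4],
    [[-52, -176.5, 90], [0, -0.3, -0.2], 0.4]
  ]
}}

```text
clock: 5.62
position: [0.5205, -0.2543, 0.251]
tcp_rot: [-0.002, -0.002, 1.0, 0.003]
contact_force: [-1.3, 1.3, -3.2]
width: 0.0621
```

```bash
python3 - <<'E'
from m import *
plan([.5222,-.2605,.2225],frame([0,0,-1],[0,1,0])); print(manip.observe()['contact_force'])
E
```

```text
shift [-1.8 -6.4 28.4] turn [ 0.33 -0.19  0.26] | 29.0 0.5 joints [-0.66  0.22  1.64  0.    1.3  -2.24] t 5.62
[-1.26167246  1.29981436 -3.21736355]
```

Call:
{"name": "carry_out", "arguments": {
  "increments": [
    [[0, 0, 0], [0, 0, 0], 0.4],
    [[0, 0, 0], [0, 0, 0], 0.4]
  ]
}}

```text
clock: 5.78
position: [0.5233, -0.2569, 0.2582]
tcp_rot: [0.003, -0.002, 1.0, -0.001]
contact_force: [0.3, -0.7, -1.3]
width: 0.0623
```

```bash
python3 - <<'E'
from m import *
plan([.5222,-.2605,.2225],frame([0,0,-1],[0,1,0])); print(manip.observe()['contact_force'])
E
```

```text
shift [ 1.3 -3.5 35.7] turn [-0.12  0.36  0.25] | 36.0 0.5 joints [-0.66  0.21  1.63  0.    1.3  -2.24] t 5.78
[ 0.2685955  -0.6801723  -1.30211342]
```

Call:
{"name": "carry_out", "arguments": {
  "increments": [
    [[0.5, -1.5, 3], [0, 0.2, 0], 0.4],
    [[1, -3, 8], [0, 0.2, 0], 0.4],
    [[1, -3, 13], [0, 0.2, 0], 0.4],
    [[1, -3, 17], [0, 0.2, 0], 0.4],
    [[1, -3, 17], [0, 0.2, 0], 0.4],
    [[1, -3, 17], [0, 0.2, 0], 0.4]
  ]
}}

```text
clock: 6.28
position: [0.5216, -0.2602, 0.2393]
tcp_rot: [0.0, -0.002, 1.0, -0.0]
contact_force: [0.2, 0.7, -1.6]
width: 0.0626
```

```bash
python3 - <<'E'
from m import *
plan([.5222,-.2605,.2225],frame([0,0,-1],[0,1,0])); print(manip.observe()['contact_force'])
E
```

```text
shift [-0.6 -0.3 16.8] turn [-0.02  0.03  0.2 ] | 17.0 0.2 joints [-0.67  0.23  1.64 -0.    1.27 -2.24] t 6.28
[ 0.17695006  0.68962558 -1.60897523]
```

Well aligned. I'll lower gently to just about the seat height and check the force.

Call:
{"name": "carry_out", "arguments": {
  "increments": [
    [[-0.5, -0.3, 4], [0, 0, 0], 0.4],
    [[-0.5, -0.3, 8], [0, 0, 0], 0.4],
    [[-0.5, -0.3, 12], [0, 0, 0], 0.4],
    [[-0.5, -0.3, 15], [0, 0, 0], 0.4],
    [[-0.5, -0.3, 16], [0, 0, 0], 0.4],
    [[-0.5, -0.3, 16], [0, 0, 0], 0.4],
    [[-0.5, -0.3, 16], [0, 0, 0], 0.4]
  ]
}}

```text
clock: 6.87
position: [0.5221, -0.2604, 0.2235]
tcp_rot: [0.0, -0.002, 1.0, -0.0]
contact_force: [-0.9, 0.4, -1.4]
width: 0.062
```

Call:
{"name": "carry_out", "arguments": {
  "increments": [
    [[0, 0, 1], [0, 0, 0], 0.4],
    [[0, 0, 2], [0, 0, 0], 0.4],
    [[0, 0, 2], [0, 0, 0], 0.4],
    [[0, 0, 2], [0, 0, 0], 0.4]
  ]
}}

```text
clock: 7.2
position: [0.5225, -0.2608, 0.2226]
tcp_rot: [0.001, -0.002, 1.0, -0.001]
contact_force: [-2.5, 2.0, 4.8]
width: 0.0622
```

Call:
{"name": "carry_out", "arguments": {
  "increments": [
    [[0, 0, 1], [0, 0, 0], 0.75],
    [[0, 0, 1], [0, 0, 0], 0.85],
    [[0, 0, 1], [0, 0, 0], 1],
    [[0, 0, 1], [0, 0, 0], 1],
    [[0, 0, 1], [0, 0, 0], 1],
    [[0, 0, 1], [0, 0, 0], 1]
  ]
}}

```text
clock: 7.7
position: [0.5223, -0.2607, 0.2207]
tcp_rot: [0.001, -0.002, 1.0, -0.001]
contact_force: [0.2, -0.0, -0.6]
width: 0.0921
```

```bash
cat >> m.py <<'E'
def dripcheck():
    im,d,W,st=shot('wrist');T=tool(st)
    hsv=cv2.cvtColor(im,cv2.COLOR_BGR2HSV)
    k=(hsv[...,1]<45)&(hsv[...,2]>90)&(W[...,2]>.150)&(W[...,2]<.175)&(np.hypot(W[...,0]-.522,W[...,1]+.26)<.034)
    Q=W[k]; print('rim n',len(Q),'z',np.percentile(Q[:,2],[5,50,95]).round(4)); Q=Q[np.abs(Q[:,2]-np.median(Q[:,2]))<.004]
    n=np.linalg.lstsq(Q[:,:2]-Q[:,:2].mean(0),Q[:,2]-Q[:,2].mean(),rcond=None)[0]
    print('centre',circ(Q[:,:2]),'tilt',n.round(4),manip.observe()['width'],manip.observe()['contact_force'].round(1)); return im
E
python3 - <<'E'
from m import *
dripcheck()
E
```

```text
rim n 247 z [0.1548 0.1559 0.1572]
centre (array([ 0.52226508, -0.26097637]), np.float64(0.028814330280900306)) tilt [0.0069 0.0195] 0.09183654802671752 [0.  0.1 0.5]
```

Released and seated. Now retreat straight up and look again.

Call:
{"name": "carry_out", "arguments": {
  "increments": [
    [[0, 0, -10], [0, 0, 0], 1],
    [[0, 0, -25], [0, 0, 0], 1],
    [[0, 0, -50], [0, 0, 0], 1],
    [[0, 0, -80], [0, 0, 0], 1],
    [[0, 0, -110], [0, 0, 0], 1],
    [[0, 0, -140], [0, 0, 0], 1],
    [[10, 0, -160], [0, 0, 0], 1],
    [[10, 0, -160], [0, 0, 0], 1],
    [[10, 0, -160], [0, 0, 0], 1]
  ]
}}

```text
clock: 8.5
position: [0.5124, -0.2608, 0.3825]
tcp_rot: [0.002, -0.002, 1.0, -0.002]
contact_force: [0.1, 0.3, -1.2]
width: 0.092
```

```bash
python3 - <<'E'
from m import *
im=dripcheck(); cv2.imwrite('pics/w4.png',im)
# filter grasp: bar across x ; tool z=-A, tool y in the plane of lean
xr=np.cross(YV,A)
print(xr)
for s in (1,-1): plan(F+A*.26,frame(-A,s*xr))
E
```

```text
rim n 321 z [0.154  0.1562 0.1575]
centre (array([ 0.52234139, -0.26131642]), np.float64(0.028883722484055012)) tilt [0.0024 0.0218] 0.09194900825518806 [ 0.4 -0.5  0.2]
[0.85736049 0.12202047 0.5       ]
shift [118.6 403.3  79.8] turn [-24.63 -21.36  80.09] | 428.0 86.5 joints [-0.68  0.12  1.49  0.    1.53 -2.25] t 8.55
shift [118.6 403.3  79.8] turn [ 22.16 -25.56 -95.42] | 428.0 101.2 joints [-0.68  0.12  1.49  0.    1.53 -2.25] t 8.55
```

View pics/w4.png

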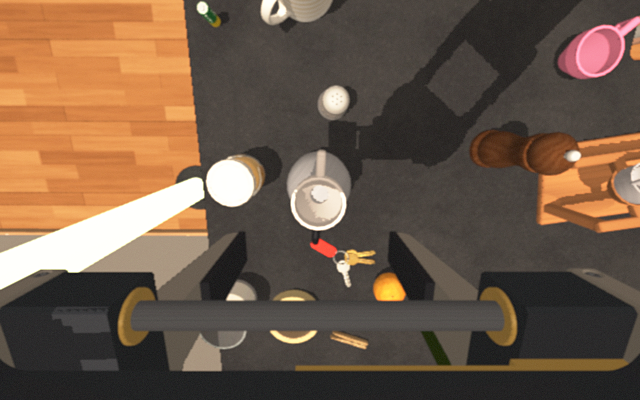

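The dripper is home and level: rim at z ≈ 0.157, centre about 1 mm off the carafe's mouth, tilt 0.02 rad, and the bystanders untouched. Now for the filter. I'll go to a hover along its axis with the tool turned to close across the bar.

Call:
{"name": "carry_out", "arguments": {
  "increments": [
    [[60, 202, 20], [-12, -10, 40], 0.6],
    [[60, 202, 20], [-12, -10, 40], 0.6],
    [[60, 202, 20], [-12, -10, 40], 0.6],
    [[60, 202, 20], [-12, -10, 40], 0.6],
    [[60, 202, 20], [-12, -10, 40], 0.6],
    [[60, 202, 20], [-12, -10, 40], 0.6],
    [[118, 403, 80], [-24.6, -21.4, 80], 0.6],
    [[118, 403, 80], [-24.6, -21.4, 80], 0.6],
    [[118, 403, 80], [-24.6, -21.4, 80], 0.6],
    [[118, 403, 80], [-24.6, -21.4, 80], 0.6]
  ]
}}

```text
clock: 9.38
position: [0.4089, 0.0839, 0.3151]
tcp_rot: [0.138, 0.528, 0.822, 0.16]
contact_force: [0.4, 0.2, -1.0]
width: 0.055
```

```bash
python3 - <<'E'
from m import *
xr=np.cross(YV,A); plan(F+A*.26,frame(-A,xr))
E
```

```text
shift [61.   3.  13.9] turn [-5.32 -4.3  15.54] | 63.0 17.0 joints [-0.21 -0.59  2.24  0.22  1.12 -0.7 ] t 9.38
```

Call:
{"name": "carry_out", "arguments": {
  "increments": [
    [[61, 3, 14], [-5.3, -4.3, 15.5], 0.6],
    [[61, 3, 14], [-5.3, -4.3, 15.5], 0.6],
    [[61, 3, 14], [-5.3, -4.3, 15.5], 0.6],
    [[61, 3, 14], [-5.3, -4.3, 15.5], 0.6],
    [[61, 3, 14], [-5.3, -4.3, 15.5], 0.6],
    [[61, 3, 14], [-5.3, -4.3, 15.5], 0.6]
  ]
}}

```text
clock: 9.88
position: [0.3937, 0.1403, 0.3022]
tcp_rot: [0.171, 0.629, 0.733, 0.194]
contact_force: [-0.3, 0.0, 0.4]
width: 0.0552
```

```bash
python3 - <<'E'
from m import *
xr=np.cross(YV,A)
im,d,W,st=shot('wrist'); cv2.imwrite('pics/w5.png',im); np.savez('w5.npz',im=im,W=W)
P=W-F; h=P@A; a=P@xr; b=P@YV
V=cv2.cvtColor(im,cv2.COLOR_BGR2HSV)[...,2]
k=(V<60)&(h>.06)&(h<.09)&(np.hypot(a,b)<.035)
print('bar',k.sum(),'x',np.percentile(a[k],[3,50,97]).round(4),'y',np.percentile(b[k],[3,50,97]).round(4),'z',np.percentile(h[k],[3,50,97]).round(4),'slope dx/dy',np.polyfit(b[k],a[k],1).round(4))
v,u=np.nonzero(k); print('px',u.min(),u.max(),v.min(),v.max())
k=(h>.038)&(h<.05)&(np.hypot(a,b)<.035); print('rim',k.sum(),circ(np.c_[a[k],b[k]]))
plan(F+A*.142,frame(-A,xr))
E
```

```text
bar 87 x [-0.0023 -0.0012  0.0038] y [-0.0108  0.0034  0.0147] z [0.0761 0.0781 0.0794] slope dx/dy [ 0.0543 -0.0009]
px 312 319 189 216
rim 297 (array([0.00078021, 0.00091618]), np.float64(0.024211151205999204))
shift [  2.8  -2.6 119.4] turn [0.01 0.05 0.5 ] | 119.0 0.5 joints [ 0.01 -0.64  2.32  0.08  0.95 -0.16] t 9.93
```

View pics/w5.png

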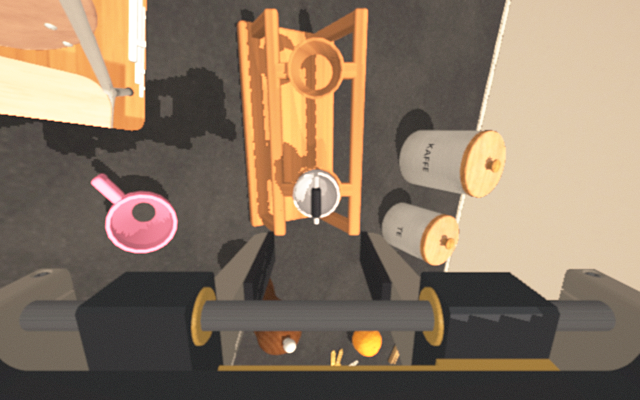

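The view shows the bar vertical at (316,203), centred between the fingers. Descending along the axis.

Call:
{"name": "carry_out", "arguments": {
  "increments": [
    [[2, -1.5, 20], [0, 0, 0.5], 0.6],
    [[4, -2.3, 45], [0, 0, 0.5], 0.6],
    [[4, -2.3, 70], [0, 0, 0.5], 0.6],
    [[4, -2.3, 88], [0, 0, 0.5], 0.6],
    [[4, -2.3, 98], [0, 0, 0.5], 0.6],
    [[4, -2.3, 100], [0, 0, 0.5], 0.6],
    [[4, -2.3, 100], [0, 0, 0.5], 0.6]
  ]
}}

```text
clock: 10.52
position: [0.4411, 0.1504, 0.2146]
tcp_rot: [0.17, 0.634, 0.729, 0.195]
contact_force: [0.6, 0.4, 0.5]
width: 0.0553
```

```bash
python3 - <<'E'
from m import *
xr=np.cross(YV,A); plan(F+A*.142+YV*.0015+xr*.0004,frame(-A,xr))
E
```

```text
shift [ 0.5  0.3 19.1] turn [-0.04  0.08 -0.11] | 19.0 0.1 joints [ 0.04 -0.34  2.31  0.08  0.66 -0.14] t 10.52
```

Call:
{"name": "carry_out", "arguments": {
  "increments": [
    [[0.5, 0.3, 7], [0, 0, 0], 0.6],
    [[0.5, 0.3, 14], [0, 0, 0], 0.6],
    [[0.5, 0.3, 19], [0, 0, 0], 0.6],
    [[0.5, 0.3, 19], [0, 0, 0], 0.6],
    [[0.5, 0.3, 19], [0, 0, 0], 0.4],
    [[0.5, 0.3, 19], [0, 0, 0], 0.2],
    [[0.5, 0.3, 19], [0, 0, 0], 0],
    [[0.5, 0.3, 19], [0, 0, 0], 0],
    [[0.5, 0.3, 19], [0, 0, 0], 0],
    [[0.5, 0.3, 19], [0, 0, 0], 0]
  ],
  "force": 25
}}

```text
clock: 11.35
position: [0.4504, 0.1533, 0.1991]
tcp_rot: [0.17, 0.633, 0.729, 0.196]
contact_force: [0.2, 0.1, -0.5]
width: 0.0171
```

Call:
{"name": "carry_out", "arguments": {
  "increments": [
    [[0, 0, 0], [0, 0, 0], 0],
    [[0, 0, 0], [0, 0, 0], 0],
    [[0, 0, 0], [0, 0, 0], 0],
    [[0, 0, 0], [0, 0, 0], 0]
  ],
  "force": 35
}}

```text
clock: 11.68
position: [0.4504, 0.1533, 0.1989]
tcp_rot: [0.17, 0.633, 0.729, 0.196]
contact_force: [0.4, 0.0, 0.7]
width: 0.0094
```

Gripped at about 10 mm. Lift along the axis.

Call:
{"name": "carry_out", "arguments": {
  "increments": [
    [[0, 0, -6], [0, 0, 0], 0],
    [[0, 0, -18], [0, 0, 0], 0],
    [[0, 0, -35], [0, 0, 0], 0],
    [[0, 0, -55], [0, 0, 0], 0],
    [[0, 0, -78], [0, 0, 0], 0],
    [[0, 0, -100], [0, 0, 0], 0],
    [[0, 0, -120], [0, 0, 0], 0],
    [[0, 0, -120], [0, 0, 0], 0]
  ]
}}

```text
clock: 12.35
position: [0.3911, 0.1449, 0.307]
tcp_rot: [0.173, 0.633, 0.728, 0.198]
contact_force: [0.4, 0.3, -0.3]
width: 0.0098
```

```bash
python3 - <<'E'
from m import *
st=manip.observe(); print(st['width'],st['contact_force'])
plan([.43,-.08,.40],frame([0,0,-1],[1,0.0,0]))
plan([.5223,-.2610,.40],frame([0,0,-1],[1,0.0,0]))
E
```

```text
0.009762527356889194 [ 0.44005349  0.34844428 -0.32400799]
shift [-228.2   53.2  -76.5] turn [30.46 -2.1   7.86] | 246.0 31.5 joints [ 0.03 -0.66  2.32  0.07  0.95 -0.13] t 12.35
shift [-420.3  110.   -42.8] turn [30.46 -2.1   7.86] | 437.0 31.5 joints [ 0.03 -0.66  2.32  0.07  0.95 -0.13] t 12.35
```

Call:
{"name": "carry_out", "arguments": {
  "increments": [
    [[-10, 6, -25], [1, 0, 0], 0],
    [[-35, 16, -50], [5, -0.3, 1], 0],
    [[-73, 26, -70], [11, -0.6, 2.5], 0],
    [[-112, 34, -76], [17, -1, 4], 0],
    [[-152, 41, -76], [23, -1.5, 5.5], 0],
    [[-190, 48, -76], [28, -2, 7], 0],
    [[-228, 55, -75], [30.5, -2.1, 7.9], 0],
    [[-250, 60, -72], [30.5, -2.1, 7.9], 0],
    [[-250, 60, -72], [30.5, -2.1, 7.9], 0],
    [[-250, 60, -72], [30.5, -2.1, 7.9], 0]
  ]
}}

```text
clock: 13.18
position: [0.4417, -0.1014, 0.3933]
tcp_rot: [-0.004, 0.708, 0.706, -0.003]
contact_force: [-0.6, -0.6, -0.9]
width: 0.0098
```

```bash
cat > f.py <<'E'
from m import *
im,d,W,st=shot('wrist'); cv2.imwrite('pics/w6.png',im); T=tool(st)
np.savez('w6.npz',im=im,W=W,T=T)
P=(W-T[:3,3])@T[:3,:3]
k=(np.hypot(P[...,0],P[...,1])<.034)&(P[...,2]>.09)&(P[...,2]<.112)
Q=P[k]; print('filter rim',len(Q),np.percentile(Q[:,2],[3,50,97]).round(4)); Q=Q[np.abs(Q[:,2]-.098)<.006]
print(circ(Q[:,:2]),np.linalg.lstsq(np.c_[Q[:,:2],np.ones(len(Q))],Q[:,2],rcond=None)[0].round(3))
dripcheck()
plan([.5223,-.2610,.40],frame([0,0,-1],[1,0.0,0]))
E
python3 f.py
```

```text
filter rim 692 [0.0946 0.1007 0.1113]
(array([-0.00095634,  0.00089283]), np.float64(0.024097951779866962)) [-0.016 -0.002  0.1  ]Traceback (most recent call last):
  File "f.py", line 8, in <module>
    dripcheck()
    ~~~~~~~~~^^
  File "m.py", line 17, in dripcheck
    Q=W[k]; print('rim n',len(Q),'z',np.percentile(Q[:,2],[5,50,95]).round(4)); Q=Q[np.abs(Q[:,2]-np.median(Q[:,2]))<.004]
                                     ~~~~~~~~~~~~~^^^^^^^^^^^^^^^^^^
    return _quantile_unchecked(
        a, q, axis, out, overwrite_input, method, keepdims, weights)
    return _ureduce(a,
                    func=_quantile_ureduce_func,
    ...<5 lines>...
                    overwrite_input=overwrite_input,
                    method=method)
    r = func(a, **kwargs)
    result = _quantile(arr,
                       quantiles=q,
    ...<2 lines>...
                       out=out,
                       weights=wgt)
    slices_having_nans = np.isnan(arr[-1, ...])
                                  ~~~^^^^^^^^^
IndexError: index -1 is out of bounds for axis 0 with size 0
```

View pics/w6.png

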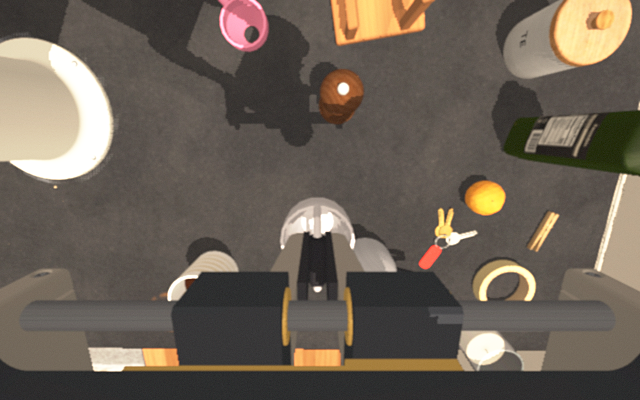

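The filter is held upright, rim around (317,225). Move over the dripper.

```bash
python3 - <<'E'
from m import *
plan([.5214,-.2603,.35],frame([0,0,-1],[1,0.0,0]))
E
```

```text
shift [-160.5   80.6   43.3] turn [-0.53 -0.06 -0.02] | 185.0 0.5 joints [-0.49 -0.21  1.78 -0.    1.58 -0.49] t 13.28
```

Call:
{"name": "carry_out", "arguments": {
  "increments": [
    [[-20, 10, 0], [0, 0, 0], 0],
    [[-50, 25, 0], [-0.5, 0, 0], 0],
    [[-80, 40, 0], [-0.5, 0, 0], 0],
    [[-110, 55, 0], [-0.5, 0, 0], 0],
    [[-138, 70, 10], [-0.5, 0, 0], 0],
    [[-154, 78, 25], [-0.5, 0, 0], 0],
    [[-160, 80.5, 40], [-0.5, 0, 0], 0],
    [[-160, 80.5, 43], [-0.5, 0, 0], 0],
    [[-160, 80.5, 43], [-0.5, 0, 0], 0],
    [[-160, 80.5, 43], [-0.5, 0, 0], 0]
  ]
}}

```text
clock: 14.12
position: [0.5215, -0.2592, 0.3522]
tcp_rot: [0.0, 0.707, 0.707, 0.0]
contact_force: [-0.0, 0.6, -0.2]
width: 0.0098
```

```bash
python3 - <<'E'
from m import *
plan([.5214,-.2603,.285],frame([0,0,-1],[1,0.0,0]))
# dripper still in place? (scene view, white points at the rim height)
for n in ('scene','side'):
    im,d,W,st=shot(n); k=(W[...,2]>.135)&(W[...,2]<.165)&(np.hypot(W[...,0]-.522,W[...,1]+.26)<.036); P=W[k]; print(n,len(P),P[:,2].max().round(4),circ(P[:,:2]))
E
```

```text
shift [-1.1 -0.1 67.2] turn [0.07 0.01 0.04] | 67.0 0.1 joints [-0.67  0.15  1.51  0.    1.48 -0.67] t 14.12
scene 395 0.158 (array([ 0.51833574, -0.26224286]), np.float64(0.028916083182848988))
side 311 0.1604 (array([ 0.52184326, -0.26259315]), np.float64(0.0290947251517571))
```

Call:
{"name": "carry_out", "arguments": {
  "increments": [
    [[-0.5, 0, 10], [0, 0, 0], 0],
    [[-1, 0, 25], [0, 0, 0], 0],
    [[-1, 0, 42], [0, 0, 0], 0],
    [[-1, 0, 57], [0, 0, 0], 0],
    [[-1, 0, 66], [0, 0, 0], 0],
    [[-1, 0, 67], [0, 0, 0], 0],
    [[-1, 0, 67], [0, 0, 0], 0],
    [[-1, 0, 67], [0, 0, 0], 0]
  ]
}}

```text
clock: 14.88
position: [0.5218, -0.2618, 0.2856]
tcp_rot: [0.001, 0.707, 0.707, 0.0]
contact_force: [0.5, -0.3, -1.4]
width: 0.0098
```

```bash
python3 - <<'E'
from m import *
plan([.5214,-.2603,.261],frame([0,0,-1],[1,0.0,0]))
im,d,W,st=shot('wrist');cv2.imwrite('pics/w7.png',im)
E
```

```text
shift [ 1.5 -0.5 24.6] turn [ 0.12  0.07 -0.04] | 25.0 0.1 joints [-0.67  0.19  1.59  0.    1.35 -0.67] t 14.88
```

View pics/w7.png

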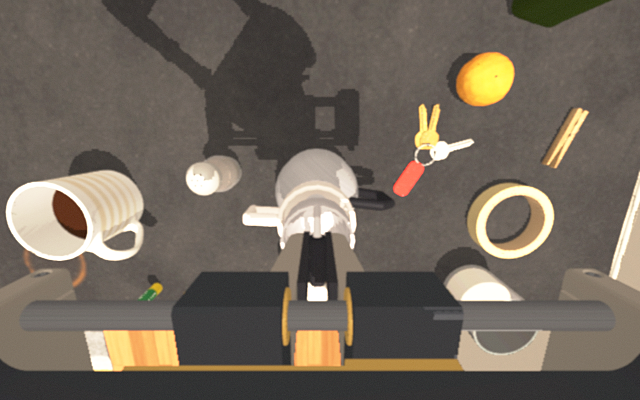

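The filter is entering the dripper's mouth, centred at column 317. Lower gently.

Call:
{"name": "carry_out", "arguments": {
  "increments": [
    [[1, -0.4, 5], [0, 0, 0], 0],
    [[1, -0.4, 10], [0, 0, 0], 0],
    [[1, -0.4, 15], [0, 0, 0], 0],
    [[1, -0.4, 20], [0, 0, 0], 0],
    [[1, -0.4, 23], [0, 0, 0], 0],
    [[1, -0.4, 23], [0, 0, 0], 0],
    [[1, -0.4, 23], [0, 0, 0], 0]
  ]
}}

```text
clock: 15.52
position: [0.521, -0.2604, 0.2611]
tcp_rot: [-0.0, 0.707, 0.707, 0.0]
contact_force: [0.9, 0.5, -0.1]
width: 0.0097
```

Call:
{"name": "carry_out", "arguments": {
  "increments": [
    [[0, 0, 1], [0, 0, 0], 0],
    [[0, 0, 2], [0, 0, 0], 0],
    [[0, 0, 2], [0, 0, 0], 0],
    [[0, 0, 2], [0, 0, 0], 0]
  ]
}}

```text
clock: 15.85
position: [0.5213, -0.2604, 0.26]
tcp_rot: [0.001, 0.707, 0.707, 0.0]
contact_force: [1.5, 2.3, 3.3]
width: 0.0098
```

Call:
{"name": "carry_out", "arguments": {
  "increments": [
    [[0, 0, 2], [0, 0, 0], 0.15],
    [[0, 0, 2], [0, 0, 0], 0.3],
    [[0, 0, 2], [0, 0, 0], 0.5],
    [[0, 0, 2], [0, 0, 0], 0.5],
    [[0, 0, 2], [0, 0, 0], 0.5]
  ]
}}

```text
clock: 16.27
position: [0.521, -0.2607, 0.2573]
tcp_rot: [0.0, 0.707, 0.707, 0.0]
contact_force: [-0.2, 0.7, -0.2]
width: 0.0386
```

```bash
cat > c.py <<'E'
from m import *
print(manip.observe()['width'],manip.observe()['position'].round(4),manip.observe()['contact_force'].round(1))
for n in ('wrist','scene','side'):
    im,d,W,st=shot(n); cv2.imwrite(f'pics/{n}8.png',im)
    V=cv2.cvtColor(im,cv2.COLOR_BGR2HSV); dist=np.hypot(W[...,0]-.522,W[...,1]+.261)
    k=(V[...,2]<70)&(W[...,2]>.175)&(W[...,2]<.21)&(dist<.022); P=W[k]
    if len(P)>3: print(n,'bar',len(P),P.mean(0).round(4),'z',np.percentile(P[:,2],[3,97]).round(4),'x',np.percentile(P[:,0],[3,97]).round(4),'y',np.percentile(P[:,1],[3,97]).round(4))
    k=(W[...,2]>.150)&(W[...,2]<.168)&(dist<.036); P=W[k]; print(n,'rims',len(P),np.percentile(P[:,2],[3,50,97]).round(4),circ(P[dist[k]>.022][:,:2]))
E
python3 c.py
```

```text
0.038603094142721034 [ 0.521  -0.2607  0.2573] [-0.2  0.7 -0.2]
wrist bar 1154 [ 0.5217 -0.2582  0.1942] z [0.1788 0.2085] x [0.5027 0.5413] y [-0.2705 -0.2473]
wrist rims 1919 [0.1508 0.1561 0.1595] (array([ 0.52146249, -0.25980154]), np.float64(0.026976269857720628))
scene bar 130 [ 0.5307 -0.2626  0.1928] z [0.1789 0.2081] x [0.5142 0.5414] y [-0.2746 -0.2519]
scene rims 191 [0.1504 0.1546 0.1589] (array([ 0.51887142, -0.26170356]), np.float64(0.02739425703001635))
side bar 18 [ 0.522  -0.2685  0.1943] z [0.1878 0.1973] x [0.5188 0.5256] y [-0.2788 -0.2491]
side rims 176 [0.1507 0.1562 0.1615] (array([ 0.52168321, -0.2641053 ]), np.float64(0.027115870776005475))
```

Bar top is about 0.196–0.197, as expected when nested (0.116 + 0.080). Retreat straight up and check.

Call:
{"name": "carry_out", "arguments": {
  "increments": [
    [[0, 0, -8], [0, 0, 0], 0.5],
    [[0, 0, -20], [0, 0, 0], 0.5],
    [[0, 0, -40], [0, 0, 0], 0.5],
    [[0, 0, -65], [0, 0, 0], 0.5],
    [[0, 0, -90], [0, 0, 0], 0.5],
    [[0, 0, -110], [0, 0, 0], 0.5],
    [[20, 0, -120], [0, 0, 0], 0.5],
    [[50, 0, -120], [0, 0, 0], 0.5],
    [[50, 0, -120], [0, 0, 0], 0.5],
    [[50, 0, -120], [0, 0, 0], 0.5]
  ]
}}

```text
clock: 17.25
position: [0.5213, -0.2097, 0.3792]
tcp_rot: [0.001, 0.707, 0.707, 0.0]
contact_force: [0.6, -0.1, -0.2]
width: 0.0461
```

```bash
python3 c.py; python3 - <<'E'
import cv2,numpy as np
w=cv2.imread('pics/wrist8.png')[60:360,180:480]; s=cv2.resize(cv2.imread('pics/side8.png')[185:285,255:355],(500,500)); w=cv2.resize(w,(500,500))
cv2.imwrite('pics/end.png',cv2.resize(np.hstack([w,s]),(800,400)))
E
```

```text
0.04609718409081843 [ 0.5213 -0.2097  0.3792] [ 0.6 -0.1 -0.2]
wrist bar 52 [ 0.5208 -0.2565  0.1933] z [0.19   0.1953] x [0.519  0.5257] y [-0.272 -0.247]
wrist rims 976 [0.1507 0.156  0.1594] (array([ 0.52133562, -0.26007457]), np.float64(0.02725467480869007))
scene bar 50 [ 0.518  -0.2634  0.1924] z [0.1884 0.1945] x [0.5141 0.5231] y [-0.2751 -0.2498]
scene rims 248 [0.1504 0.1549 0.1627] (array([ 0.51891122, -0.26238   ]), np.float64(0.027097961706715336))
side bar 18 [ 0.5222 -0.2695  0.1943] z [0.1893 0.1971] x [0.5188 0.5256] y [-0.2799 -0.2538]
side rims 175 [0.1502 0.1563 0.1615] (array([ 0.52149063, -0.26388195]), np.float64(0.02693716526157117))
```

View pics/end.png

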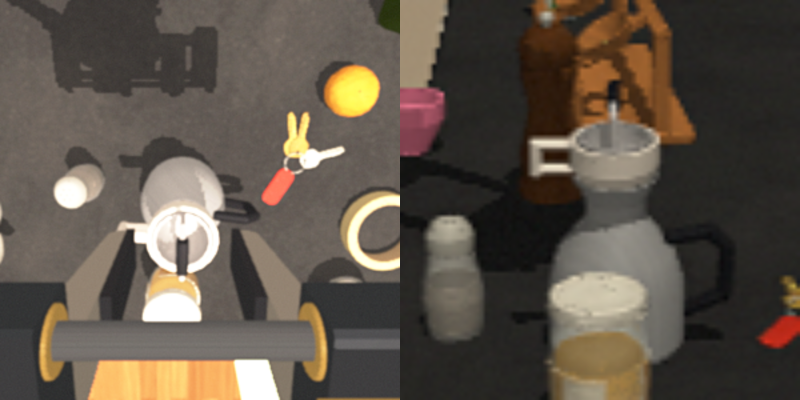

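Both sit upright and home: the left panel shows the bar and concentric rims at about (183,240), the right panel the dripper at about (615,150) with the bar straight above it. The gripper is well clear, so I'm handing in.

```bash
python3 -c "
from bench import manip; print(manip.hand_in())"
```

```text
the job is handed in; nothing more can be done
None
```

The white dripper is seated in the carafe's mouth and released. The filter was then taken from the rack, nested in the dripper and released too. I handed in about 17 s in on the robot's clock, with the gripper withdrawn and clear; hand-in gives no verdict.

- **Dripper:** after release, before I touched the filter, its rim measured 0.156–0.157 m high (0.158 m expected). It was centred within about 1 mm of the carafe's mouth, with a tilt of about 0.02 rad.
- **Filter:** after release, the top of its grip bar measured about 0.195–0.197 m high (0.196 m expected when nested). The last pictures show it upright and concentric with the dripper.
- **Disagreement:** the scene, side and wrist cameras differ by 2–4 mm on the horizontal position, about what their calibration allows. I worked from the wrist camera.
- **Not measured:** the filter's tilt after release, and the carafe's and bystanders' positions at the end. By eye, those still in view look upright and unmoved, and I saw no sign that anything was pushed. The highest forces read were about 5 N.

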